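Shut the paint jar and hold the mixer's tensioner in

ROBOT

A 7-joint arm with a two-finger parallel gripper is mounted at the origin on the work surface. World frame = base frame: x ahead of the robot, y to its left, z up, the work surface at z = 0. Lengths are in mm, angles in rad, forces in N, time in s.
With the tool pointing down it reaches from about 400 to 900 mm from the base axis. Payload 5.5 kg.
Tool frame: the origin (TCP) lies on the mounting face of the last link; the fingertips stand 178 mm ahead of it and the grasp point (between the pads) lies 159 mm ahead of it; z points along the fingers, y is the line along which they close (so a half turn about z gives the same grasp; the last joint's range is limited). The gripper opens to 92 mm and grips with 3 to 60 N. Pads are 19 mm wide; open, the fingers measure 130 mm over their backs; the gripper's body (75 mm by 190 mm) begins 47 mm behind the grasp point.
Start: joints at [-1.035, 0.501, -0.427, 1.55, 0.221, 1.138, -0.21], TCP at [175.096, 625.969, 404.729] pointing down, gripper open.
Joint ranges: [-2.88, 2.88], [-0.31, 2.03], [-1.54, 1.56], [0.2, 2.42], [-1.41, 4.55], [0.19, 2.02], [-2.57, 2.57]. Speed limits (rad/s): [2.57, 2.57, 3.14, 3.14, 3.14, 3.14, 3.14].

INTERFACE

Orientations are given as a rotation vector (axis times angle).
In Python, from plant import robot gives the robot as it stands. Calls block until the motion is done:
- robot.movep(position, orientation): joint-space move of the TCP to a pose.
- robot.move_linear(position, orientation=None, v=150): straight line of the TCP; orientation=None keeps the orientation; v is the mean speed in mm/s.
- robot.goto_joints(angles): joint-space move.
- robot.gripper_to(opening, grip_force=None): finger opening in mm; grip_force is the grip in N (None keeps the last); returns when the fingers have stopped.
- robot.dwell(seconds).
- robot.inverse_kinematics(position, orientation): joint angles nearest the present ones, or None.
- robot.camera(name): name is "side" or "top" or "wrist"; returns a dict with "color" (420x560x3 uint8, blue, green, red), "vfov" (degrees; the focal length in pixels is half the picture's height over the tangent of half this angle, whatever the lens; pixels are square), "cx", "cy" (the principal point, pixels), "rvec" (rotation vector, rad) and "tvec" (3), from world to camera coordinates, as OpenCV has them. Camera axes: x right, y down, z forward; pixel columns grow to the right and rows downward; lengths in mm; the calibration is good to about 2 mm. A picture is of the moment at which its call begins. There is no depth.
A pose or a line that the arm cannot do raises robot.IKError and nothing moves.
- robot.hand_in(): hands the job in; it is judged then, once.
Trained networks look in a picture, given as the dict that the camera call returned (one of the last four; its "shot" number tells which), for a name from the list of things; names that differ only in an ending like _2 or _b are one class to them, and where a whole thing is asked for, a point or a joint stands for the part that bears it (a point fixed in the world has none). Each returns a list of dicts, best first, with "p" (0 to 1); they miss things now and then, are a little off and sometimes report something else, mostly with a low value. They report only what shows in the picture. A call takes as long as a camera call.
- robot.boxes_of(picture, target): "box" ([centre column, centre row, width, height] in pixels, round what is visible of it).
Readings, each from a call of its own:
- robot.current_clock(): time.
- robot.current_qpos(): joint angles.
- robot.current_qvel(): joint speeds.
- robot.current_joint_efforts(): joint torques, N m.
- robot.current_eef_pos(): TCP position.
- robot.current_tcp_rot(): TCP orientation.
- robot.current_wrist_force(): force on the tool from outside, world axes, zero at the start.
- robot.current_torque(): the same for the moment, N m.
- robot.current_width(): finger opening in mm.
- robot.current_gripper_force(): force on a finger pad.
Only numpy, scipy, OpenCV 4.12 (cv2) and the standard library are available. Lean on these libraries where they do the work, as an engineer would, in place of code of your own. Each camera call takes 0.05 s, during which the arm holds its last target. There are 200 camera calls.

TASK

Get the paint jar on the mixer ready for a mixing run: first screw its winged cap fully shut, then push the sprung tensioner arm back by its upright post, past the click of its ratchet, and keep it there, for the mixer runs only while the arm is held in. Finish while still holding the arm in with the gripper, with the cap still shut, and leave the bottles and other things lying about where they are.

Things in the scene. Friction and masses are not known exactly. Their poses are not given: they have to be found in the camera images.
- mixer: paint mixer, fixed: white base 260 (x) x 330 (y), deck 40 above the table, motor hump 80 high along its back. Origin on the table, under the deck; x points to its back (away from the operator), y to its left, z up. In this frame the jar's and cap's axis is at (45, 10) and the tensioner's pivot axis at (-20, 85). Nothing on it is higher than 150
- cap (a joint): white screw cap, captive on the jar: rad by which it is unscrewed. 0 = fully shut, at its stop; positive = anticlockwise from above (tighten clockwise). Starts 0.7 to 1.25 open, stays where left, about 0.1 N m of friction, does not rise or fall
- wing (a point): top centre of the cap's wing, 141 above the table: an upright bar to grip, 50 long (along this frame's x, which turns with the cap), 12 thick, 26 high. Below it the cap's round top, 53 dia, is 115 above the table. When shut, the wing points at the grey lug on the jar's neck, its x axis 0.6 rad clockwise from above of the mixer's x
- tensioner (a joint): sprung aluminium arm swinging level on its pivot, rad. 0 = rest, out to the front; grows as its free end is pushed back (anticlockwise from above). The pawl clicks over the ratchet tooth at 0.29 and has dropped behind it by 0.345; hard stop at 0.44, the rubber idler block at the jar. It does not lock: the spring throws it out when let go. At the post it takes 4 N at rest, up to 12 N
- post_top (a point): top centre of the upright black round grip post on the arm's free end, 150 above the table. Post 16 dia, 88 high, nothing close to its top; 170 from the pivot axis. At tensioner value q it stands, from the pivot in the mixer's frame, at 170*(sin(q-0.36), -cos(q-0.36))
- pawl (a joint): dark steel pawl slider at the arm's free end, sprung, m: 0 with the arm at rest, about 0.003 on the crest of the arm's round tooth, 0 again when it has dropped behind it. Moved only by the arm
- squat_pot: small white paint pot, 30 dia x 42 high, standing on the mixer's deck at its rear right corner. Origin at the centre of its underside. Not part of the job
- tall_bottle: black squeeze bottle, 34 dia x 115 high, standing on the table left of the mixer. Origin at the centre of its underside. Not part of the job
- short_bottle: grey bottle with white cap, 38 dia x 85 high, standing on the table right of the mixer. Origin at the centre of its underside. Not part of the job
- paint_brush: brush, 170 long, lying on the table in front of the mixer. Not part of the job
- plaque: round plywood blank, 120 dia x 8 thick, lying right of the mixer. Origin at the centre of its underside. Not part of the job
- tape_roll: cardboard tape roll, 84 dia x 24 high, lying on the table on the right, near the robot. Origin at the centre of its underside. Not part of the job
- pencil_cup: white ceramic cup, 72 dia x 90 high, standing left of the mixer towards the back. Origin at the centre of its underside. Not part of the job

How it is judged:
By the outcome, as a careful person would: the job done as asked, in the order asked, and still so for the second after the job is handed in, while the arm keeps its last pose, push and grip.
It also fails if it takes over 48 s, if anything falls off the work surface, if the arm or the gripper's body presses on something with over 40 N, if the wrist force passes 120 N, or if a joint passes its speed limit or range.

## Working session

There is one attempt and no reset: what is moved stays moved. The work goes in short steps, each a Python script; the robot and the scene stay as the last script left them, time stands still between calls to the robot, and variables do not carry over. Pictures are saved under pics/ and viewed, at most 10 in all, crops included, and the job is handed in when it is done.

```bash
mkdir -p pics; ls
python3 - <<'E'
from plant import robot
import cv2,pickle
D={}
for c in ("top","side"):
    p=robot.camera(c); D[c]=p
    cv2.imwrite(f"pics/{c}0.png",p["color"])
    print(c,p["vfov"],p["cx"],p["cy"],p["rvec"],p["tvec"])
    for n in ("mixer","cap","wing","post_top","tensioner","squat_pot","pawl"):
        print(n,[(round(b["p"],2),[round(x,1) for x in b["box"]]) for b in robot.boxes_of(p,n)[:2]])
pickle.dump(D,open("d0.pkl","wb"))
print(robot.current_clock(),robot.current_tcp_rot(),robot.current_width())
E
```

```text
pics
top 42.378996880484735 276.64747626881723 201.4727031253311 [ 2.15490952 -2.06654742  0.20370997] [  27.86696574  554.13268443 1170.09722032]
mixer [(0.85, [312.0, 196.2, 166.4, 142.2])]
cap [(0.9, [311.9, 175.8, 23.5, 27.9])]
wing [(0.87, [312.9, 176.2, 28.4, 29.7])]
post_top [(0.96, [300.4, 220.0, 81.2, 59.4]), (0.5, [314.3, 175.9, 25.4, 31.1])]
tensioner [(0.57, [304.2, 219.9, 84.5, 59.8])]
squat_pot [(0.71, [361.5, 194.2, 13.4, 15.3]), (0.56, [222.9, 138.5, 29.9, 39.0])]
pawl [(0.68, [364.0, 231.6, 17.3, 6.9])]
side 52.02364836226825 268.61032732676136 212.3202709617189 [ 2.09756641 -0.38017873  0.20284839] [-506.27686332  210.85145701  745.28953321]
mixer [(0.9, [301.1, 265.6, 156.0, 140.2])]
cap [(0.7, [303.4, 219.2, 29.4, 28.1])]
wing [(0.92, [304.0, 221.7, 26.7, 31.3]), (0.24, [254.7, 252.7, 39.9, 76.3])]
post_top [(0.79, [257.9, 252.9, 37.1, 77.0])]
tensioner [(0.92, [256.6, 254.5, 39.0, 78.8])]
squat_pot [(0.74, [316.6, 281.1, 21.2, 26.1])]
pawl [(0.57, [272.2, 293.9, 10.7, 22.5])]
0.8 [-4.27119813e-01 -3.11239901e+00 -1.01976263e-04] 91.91894079901562
```

View pics/top0.png

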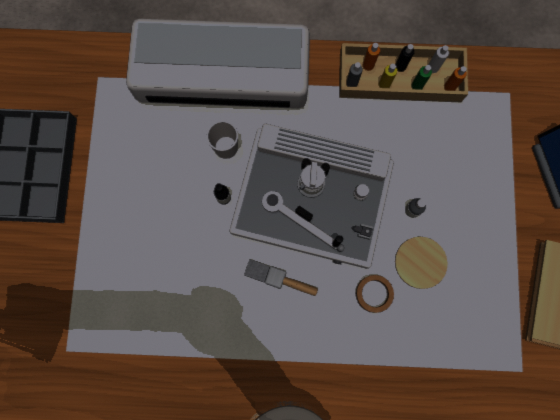

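View pics/side0.png

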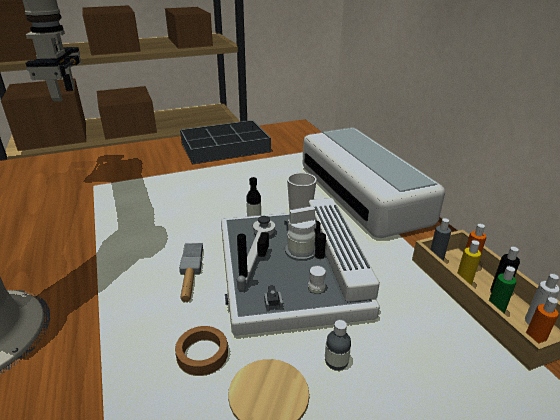

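The top view shows the mixer at about (312,196) with its back towards the upper right. The cap is at (312,176), the pivot at (273,201) and the post at about (337,242). There are black clamp posts near the jar at (307,163) and (324,170), so I'll zoom in.

Run:
```python
import cv2,pickle
D=pickle.load(open("d0.pkl","rb"))
t=D["top"]["color"][120:270,225:400]; s=D["side"]["color"][185:335,215:390]
cv2.imwrite("pics/ct.png",cv2.resize(t,(700,600),interpolation=cv2.INTER_CUBIC))
cv2.imwrite("pics/cs.png",cv2.resize(s,(700,600),interpolation=cv2.INTER_CUBIC))
```

```text
(no output)
```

View pics/ct.png

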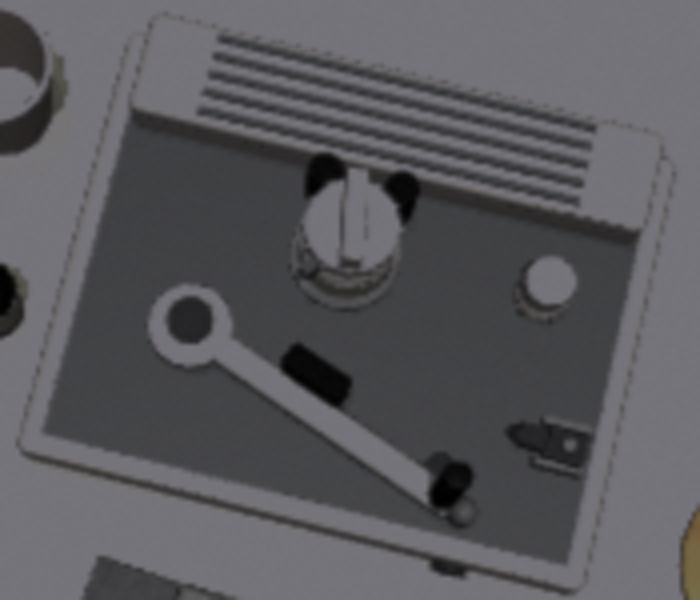

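View pics/cs.png

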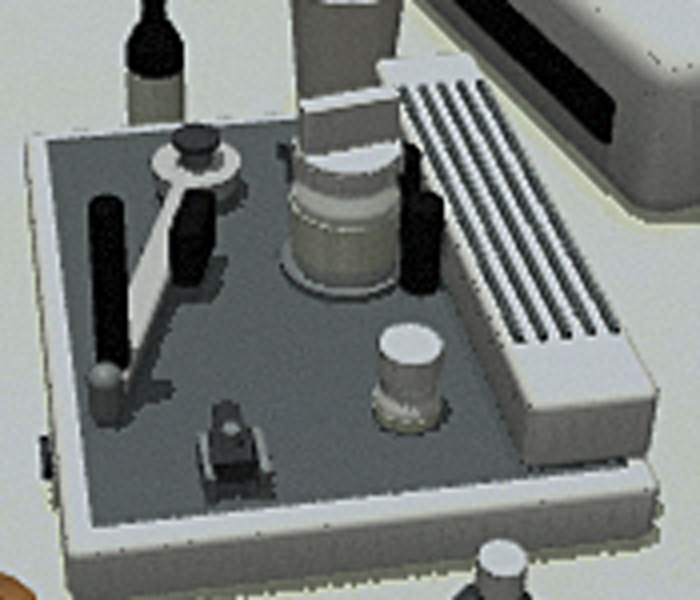

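```bash
cat > fit.py <<'E'
import cv2,pickle,numpy as np
from scipy.optimize import least_squares
def proj(p,X):
    f=p["color"].shape[0]/2/np.tan(np.radians(p["vfov"])/2)
    K=np.array([[f,0,p["cx"]],[0,f,p["cy"]],[0,0,1]])
    return cv2.projectPoints(np.float64(X).reshape(-1,1,3),np.float64(p["rvec"]),np.float64(p["tvec"]),K,None)[0].reshape(-1,2)
def world(m,P):
    c,s=np.cos(m[2]),np.sin(m[2]);P=np.atleast_2d(np.float64(P))
    return np.c_[m[0]+c*P[:,0]-s*P[:,1],m[1]+s*P[:,0]+c*P[:,1],P[:,2]]
def post(q): return [-20+170*np.sin(q-.36),85-170*np.cos(q-.36),150]
E
python3 - <<'E'
from fit import *
D=pickle.load(open("d0.pkl","rb"))
o=lambda L,off:(np.array(L)+.5)/4-.5+np.array(off)
names=["wing","post","FL","FR","RR","RL"]
P=[[45,10,141],post(0),[-130,165,40],[-130,-165,40],[130,-165,40]]
T=o([[356,217],[457,472],[22,450],[580,588],[673,168]],(225,120))
S=o([[350,98],[107,203],[26,137],[70,552],[658,490]],(215,185))
w=np.array([1,1,.4,.4,.4])[:,None]
f=lambda m:np.r_[((proj(D["top"],world(m,P))-T)*w).ravel(),((proj(D["side"],world(m,P))-S)*w).ravel()]
best=min((least_squares(f,[600,0,a],loss="soft_l1") for a in np.arange(-3,3.2,.5)),key=lambda r:r.cost)
m=best.x;print(m,best.cost);
print((proj(D["top"],world(m,P))-T).round(1),(proj(D["side"],world(m,P))-S).round(1))
print(world(m,P).round(1), world(m,[-20,85,80]))
pickle.dump(m,open("m.pkl","wb"))
# wing ends at image for several cap values
for q in (.7,.9,1.1,1.25):
    a=m[2]-.6+q; W=world(m,P)[0]; e=25*np.array([np.cos(a),np.sin(a),0])
    for c,off in(("top",(225,120)),("side",(215,185))):
        print(q,c,((proj(D[c],[W-e,W+e])-off+.5)*4).round(0).tolist())
E
```

```text
[ 5.54994546e+02 -2.76482892e+01 -1.97479388e-01] 20.049265381927672
[[ 0.3 -1.3]
 [ 1.6  0.4]
 [-3.2  8.9]
 [ 0.4  9.3]
 [ 0.   4.7]] [[  0.7  -1.5]
 [  1.1  -0.8]
 [ -9.6  -1.4]
 [-11.5   0.8]
 [ -7.5  -2. ]]
[[ 601.1  -26.7  141. ]
 [ 462.1  -84.6  150. ]
 [ 459.9  159.7   40. ]
 [ 395.1 -163.9   40. ]
 [ 650.1 -214.9   40. ]] [[552.06011943  59.62363724  80.        ]]
0.7 top [[352.0, 258.0], [364.0, 167.0]]
0.7 side [[304.0, 100.0], [403.0, 85.0]]
0.9 top [[361.0, 258.0], [354.0, 167.0]]
0.9 side [[308.0, 105.0], [398.0, 80.0]]
1.1 top [[370.0, 257.0], [345.0, 168.0]]
1.1 side [[314.0, 109.0], [392.0, 76.0]]
1.25 top [[377.0, 254.0], [338.0, 171.0]]
1.25 side [[319.0, 113.0], [386.0, 73.0]]
```

Run:
```python
from fit import *
D=pickle.load(open("d0.pkl","rb"))
o=lambda L,off:(np.array(L)+.5)/4-.5+np.array(off)
T=o([[356,217],[457,472],[22,450],[580,588],[673,168],[357,170],[353,264]],(225,120))
S=o([[350,98],[107,203],[26,137],[70,552],[658,490],[396,92],[302,104]],(215,185))
def P(m):
    dx,dy,q=m[3:6]; e=25*np.array([np.cos(q-.6),np.sin(q-.6),0]);W=np.array([45,10,141.])
    return [W,post(0),[dx-130,dy+165,40],[dx-130,dy-165,40],[dx+130,dy-165,40],W+e,W-e]
w=np.array([1,1,.5,.5,.5,.7,.7])[:,None]
f=lambda m:np.r_[((proj(D["top"],world(m,P(m)))-T)*w).ravel(),((proj(D["side"],world(m,P(m)))-S)*w).ravel()]
r=least_squares(f,[555,-27,-.2,20,0,.8],loss="soft_l1");m=r.x
print(m.round(3),r.cost)
print((proj(D["top"],world(m,P(m)))-T).round(1).tolist(),(proj(D["side"],world(m,P(m)))-S).round(1).tolist())
print(world(m,P(m)).round(1))
pickle.dump(m,open("m.pkl","wb"))
```

```text
[ 5.53264e+02 -2.72170e+01 -2.08000e-01  2.02810e+01 -9.47000e-01
  7.89000e-01] 7.109505646506115
[[0.3, -0.5], [0.9, 1.5], [-1.0, 0.3], [1.8, 1.9], [2.5, -1.8], [0.6, -0.1], [0.5, -0.8]] [[-0.1, -1.3], [-0.4, -0.9], [-0.8, -2.2], [-1.4, -0.5], [2.3, -2.1], [0.3, -2.1], [-0.2, -0.5]]
[[ 599.4  -26.7  141. ]
 [ 459.8  -83.2  150. ]
 [ 479.8  156.    40. ]
 [ 411.6 -166.9   40. ]
 [ 666.  -220.6   40. ]
 [ 624.4  -27.2  141. ]
 [ 574.4  -26.3  141. ]]
```

```bash
cat > h.py <<'E'
from fit import *
from plant import robot
from scipy.spatial.transform import Rotation as R
def ori(a):  # tool down, closing axis y at world angle a
    y=np.array([np.cos(a),np.sin(a),0]);z=np.array([0,0,-1.]);return R.from_matrix(np.c_[np.cross(y,z),y,z]).as_rotvec()
def tcp(x,y,z): return [x,y,z+159]   # z of the grasp point
m=pickle.load(open("m.pkl","rb"))
cap=world(m,[45,10,141])[0]
E
python3 - <<'E'
from h import *
aw=m[2]-.6+m[5]
for s in (1,-1):
    for a in (aw,aw-.4,aw-m[5]-.15): 
        q=robot.inverse_kinematics(tcp(cap[0],cap[1],136),ori(a+s*np.pi/2)); print(s,None if q is None else np.round(q,2))
# post hold candidates
for q in (0,.39):
    p=world(m,post(q))[0]
    for s in np.arange(-np.pi,np.pi,np.pi/4):
        k=robot.inverse_kinematics(tcp(p[0],p[1],135),ori(s)); print(q,round(s,2),None if k is None else np.round(k,2))
robot.gripper_to(60,40)
s=1 if robot.inverse_kinematics(tcp(cap[0],cap[1],136),ori(aw-m[5]-.15+np.pi/2)) is not None else -1
robot.movep(tcp(cap[0],cap[1],240),ori(aw+s*np.pi/2))
p=robot.camera("wrist");cv2.imwrite("pics/w1.png",p["color"]);pickle.dump(p,open("w1.pkl","wb"))
for n in ("cap","wing","post_top","tensioner"): print(n,[(round(b["p"],2),np.round(b["box"],1)) for b in robot.boxes_of(p,n)[:2]])
e=25*np.array([np.cos(aw),np.sin(aw),0])
print(proj(p,[cap,cap+e,cap-e,world(m,post(0))[0]]).round(1).tolist(),robot.current_clock(),robot.current_eef_pos())
E
```

```text
1 [ 0.07  0.51 -0.09  1.78  0.05  0.86  1.51]
1 [ 0.02  0.5  -0.03  1.78  0.02  0.86  1.14]
1 [-0.04  0.5   0.06  1.78 -0.04  0.85  0.64]
-1 [-0.25  0.52  0.33  1.79 -0.21  0.86 -1.41]
-1 [-0.65  0.68  0.91  1.8  -0.64  0.98 -1.46]
-1 [-0.76  0.82  1.13  1.81 -0.84  1.09 -1.85]
0 -3.14 [-0.88  0.77  1.36  2.13 -0.91  1.04 -2.17]
0 -2.36 [-0.63  0.44  0.91  2.13 -0.49  0.8  -1.77]
0 -1.57 [-0.33  0.34  0.53  2.12 -0.25  0.74 -1.21]
0 -0.79 [-0.21  0.32  0.38  2.11 -0.17  0.74 -0.5 ]
0 0.0 [-0.11  0.31  0.27  2.11 -0.12  0.73  0.24]
0 0.79 [-0.03  0.31  0.18  2.11 -0.08  0.73  0.98]
0 1.57 [ 0.03  0.3   0.11  2.11 -0.05  0.73  1.74]
0 2.36 [ 0.12  0.3   0.    2.1  -0.    0.73  2.48]
0.39 -3.14 [-0.77  0.9   1.35  1.98 -0.99  1.16 -2.13]
0.39 -2.36 [-0.55  0.56  0.91  1.97 -0.58  0.88 -1.69]
0.39 -1.57 [-0.23  0.44  0.47  1.97 -0.27  0.8  -1.18]
0.39 -0.79 [-0.15  0.42  0.37  1.96 -0.21  0.79 -0.45]
0.39 0.0 [-0.06  0.41  0.26  1.96 -0.14  0.79  0.28]
0.39 0.79 [ 0.    0.41  0.18  1.96 -0.1   0.79  1.03]
0.39 1.57 [ 0.08  0.4   0.09  1.95 -0.05  0.79  1.77]
0.39 2.36 [ 0.19  0.4  -0.04  1.95  0.02  0.79  2.49]
cap [(0.95, array([279.7, 208.6,  59. ,  65.4]))]
wing [(0.72, array([280.3, 209.1,  59.2,  66.5])), (0.4, array([473.1, 159.5,  88.7,  35.6]))]
post_top [(0.83, array([282. ,  91.7, 202.7, 152.5]))]
tensioner [(0.6, array([283.6,  94.1, 197.9, 153.6]))]
[[279.4, 214.5], [279.4, 241.8], [279.4, 185.5], [192.4, 25.0]] 4.5083 [599.3928642 -26.1877112 398.9668528]
```

View pics/w1.png

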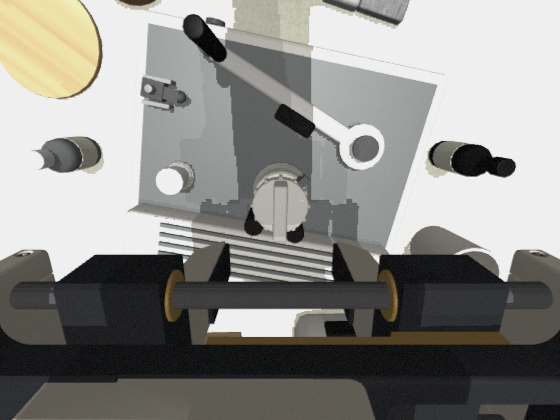

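The wing appears at column 280, rows 182–241, lined up with the fingers. The post top at (194,27) is within 2–3 px of my model's (192,25). I'll grip now and turn.

Run:
```python
from h import *
aw=m[2]-.6+m[5]; c=tcp(cap[0],cap[1],136.5)
robot.move_linear(c,ori(aw+np.pi/2),v=120)
print("F",robot.current_wrist_force().round(1))
robot.gripper_to(0,45); print("w",robot.current_width(),robot.current_gripper_force(),robot.current_wrist_force(),robot.current_torque())
def turn(d):
    robot.move_linear(c,ori(aw-d+np.pi/2),v=60)
    print(round(d,2),"tz",np.round(robot.current_torque(),2),"F",np.round(robot.current_wrist_force(),1),round(robot.current_clock(),2), round(robot.current_width(),1),flush=True)
for d in np.r_[.2,.4,.6,np.arange(.68,1.0,.04)]:
    turn(d)
    if abs(robot.current_torque()[2])>1.0: break
```

```text
F [ 0.4 -0.2  0.3]
w 11.714933775175957 44.930148124694824 [0.11458151 1.4079658  0.57529772] [0.31897028 0.07844633 0.01956692]
0.2 tz [ 0.36  0.06 -0.09] F [-0.1  2.8  0.4] 6.69 12.0
0.4 tz [ 0.54  0.09 -0.11] F [-0.1  2.5  0.6] 7.04 11.4
0.6 tz [ 0.64  0.06 -0.1 ] F [-0.7  2.8  0.8] 7.39 11.8
0.68 tz [ 0.73  0.17 -0.08] F [-0.6  4.   2.1] 7.64 11.2
0.72 tz [ 0.81  0.24 -0.05] F [-1.1  4.   1.2] 7.89 11.7
0.76 tz [ 0.93  0.29 -0.05] F [-1.   4.   2.5] 8.14 11.8
0.8 tz [0.91 0.38 0.46] F [-2.1  5.1  1.8] 8.39 11.5
0.84 tz [0.9  0.4  1.03] F [-1.6  4.6  2.6] 8.64 11.6
```

Run:
```python
from h import *
aw=m[2]-.6+m[5]; c=tcp(cap[0],cap[1],136.5)
robot.move_linear(c,ori(aw-.80+np.pi/2),v=60); print(np.round(robot.current_torque(),2))
robot.gripper_to(50,45)
robot.move_linear(tcp(cap[0],cap[1],240),v=250)
p=robot.camera("wrist");cv2.imwrite("pics/w2.png",p["color"])
A=aw-m[5];e=25*np.array([np.cos(A),np.sin(A),0])
print(proj(p,[cap,cap+e,cap-e]).round(1).tolist())
P=world(m,post(0))[0]; a=m[2]-.16
robot.movep(tcp(P[0],P[1],240),ori(a))
p=robot.camera("wrist");cv2.imwrite("pics/w3.png",p["color"]);pickle.dump(p,open("w3.pkl","wb"))
print(proj(p,[P,cap]).round(1).tolist(),robot.current_clock())
w2=cv2.imread("pics/w2.png")[60:340,140:420];w3=p["color"][60:340,140:420]
cv2.imwrite("pics/w23.png",cv2.resize(np.hstack([w2,w3]),(800,400),interpolation=cv2.INTER_CUBIC))
```

```text
[1.09 0.36 0.58]
[[279.9, 214.2], [280.2, 241.4], [279.5, 185.3]]
[[279.6, 219.7], [427.2, 85.3]] 11.2917
```

View pics/w23.png

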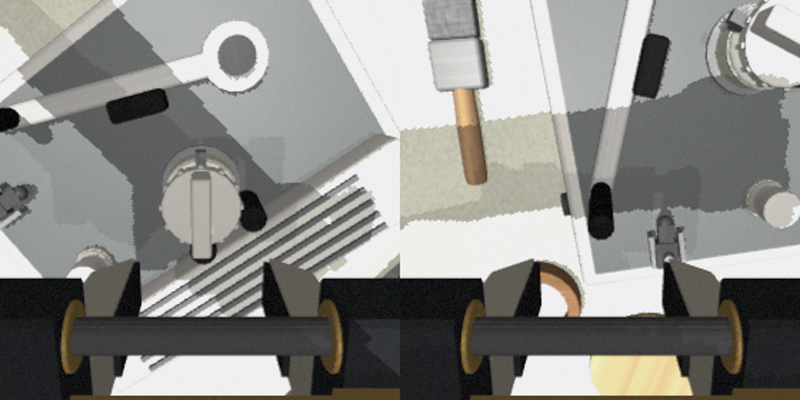

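Left: the wing now points straight at the grey lug, so the cap is shut. Right: the post top is at about (282,217), against a predicted (280,220). Next I'll grip the post and swing it along its arc.

```bash
cat > push.py <<'E'
from h import *
a=m[2]-.16
def go(q,off=(0,0),v=60):
    P=world(m,post(q))[0]; robot.move_linear(tcp(P[0]+off[0],P[1]+off[1],132),ori(a),v=v)
    t=m[2]+q-.36; F=robot.current_wrist_force()
    print(round(q,3),"Ft",round(float(F[0]*np.cos(t)+F[1]*np.sin(t)),1),"Fr",round(float(F[0]*np.sin(t)-F[1]*np.cos(t)),1),"Fz",round(float(F[2]),1),"w",round(robot.current_width(),1),round(robot.current_clock(),2),flush=True)
    return F[0]*np.cos(t)+F[1]*np.sin(t)
E
python3 - <<'E'
from push import *
P=world(m,post(0))[0]
go(0,v=120)
robot.gripper_to(0,35); print(robot.current_width(),robot.current_gripper_force())
go(0)
for q in np.r_[.06,.12,.18,.22,np.arange(.25,.41,.02)]:
    if go(q)<-25: break
E
```

```text
0 Ft 0.9 Fr 0.1 Fz 0.7 w 49.7 12.34
14.964967747101724 35.00083923339844
0 Ft -1.8 Fr 0.3 Fz 4.7 w 15.3 13.24
0.06 Ft -5.3 Fr 1.1 Fz 8.9 w 15.2 13.56
0.12 Ft -7.5 Fr 2.9 Fz 10.4 w 15.2 13.88
0.18 Ft -8.1 Fr 3.9 Fz 11.2 w 14.9 14.19
0.22 Ft -8.3 Fr 3.0 Fz 10.9 w 15.1 14.46
0.25 Ft -7.9 Fr 2.9 Fz 11.8 w 15.4 14.71
0.27 Ft -8.6 Fr 3.4 Fz 12.6 w 15.4 14.96
0.29 Ft -7.5 Fr 3.8 Fz 11.3 w 14.9 15.21
0.31 Ft -6.8 Fr 3.5 Fz 10.2 w 15.3 15.46
0.33 Ft -6.3 Fr 5.0 Fz 9.2 w 15.3 15.71
0.35 Ft -9.6 Fr 4.3 Fz 11.9 w 15.2 15.96
0.37 Ft -10.1 Fr 5.1 Fz 12.2 w 15.4 16.21
0.39 Ft -10.2 Fr 4.3 Fz 12.4 w 15.2 16.46
```

Run:
```python
from push import *
go(.40); robot.dwell(.5); go(.40)
p=robot.camera("top");s=robot.camera("side")
print(robot.current_gripper_force(),robot.current_eef_pos(),tcp(*world(m,post(.4))[0][:2],132))
t=cv2.resize(p["color"][120:270,225:400],(400,343),interpolation=cv2.INTER_CUBIC);u=cv2.resize(s["color"][185:335,215:390],(400,343),interpolation=cv2.INTER_CUBIC)
cv2.imwrite("pics/fin.png",np.hstack([t,u]))
```

```text
0.4 Ft -10.0 Fr 3.8 Fz 12.7 w 15.6 16.71
0.4 Ft -10.9 Fr 5.5 Fz 12.4 w 15.4 17.46
34.99443054199219 [ 520.45895108 -109.39519658  290.87562423] [np.float64(522.8206904385808), np.float64(-107.52513525851751), 291]
```

View pics/fin.png

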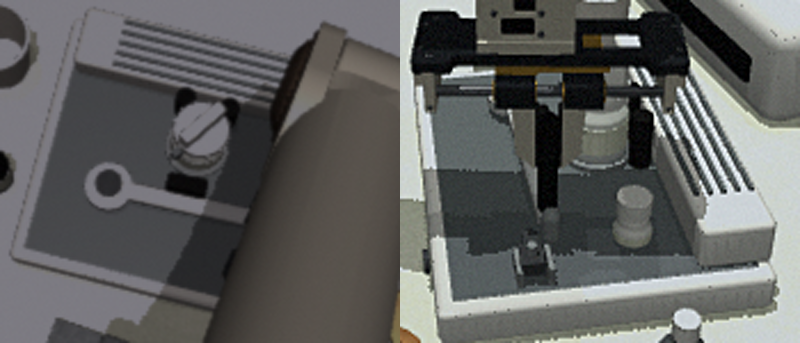

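The top view shows the cap's wing still pointing at the lug. The idler block is close to the jar, and the post is held between the fingers. The force dipped over the tooth at about 0.31–0.33 and rose again, so the pawl has clicked past. The arm is at about 0.39, between the click and the hard stop.

```bash
python3 -c "
from plant import robot
print(robot.hand_in())"
```

```text
the job is handed in; nothing more can be done
None
```

The job is handed in: the cap is screwed shut to its stop, and the gripper is holding the tensioner arm at about 0.39 rad, past the ratchet click, with nothing else touched; no verdict came back.

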